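# Turn the alarm panel's battery holder the right way round

## Robot

A 6-joint arm with a two-finger parallel gripper is mounted at the origin on the work surface. World frame = base frame: x ahead of the robot, y to its left, z up, the work surface at z = 0. Lengths are in m, angles in rad, forces in N, time in s.
With the tool pointing down it reaches from about 0.25 to 0.725 m from the base axis. Payload 4 kg.
Tool frame: the origin (TCP) lies on the centre line of the jaws, within the pads' length; the fingertips stand tip_reach ahead of it and the grasp point (between the pads) lies 5 mm behind it (tip_reach is the distance from the TCP to the fingertips, in m); z points along the fingers, y is the direction in which the jaws open and shut (so a half turn about z gives the same grasp; the last joint's range is limited). The gripper opens to 85 mm and grips with 20 to 120 N. Pads are 22 mm wide; open, the fingers measure 114 mm over their backs; the gripper's body (76 mm by 85 mm) begins 54 mm behind the grasp point. The pads swing forward as they close: fully open they stand 13 mm farther back than shut.
Start: joints at [-1.295, 0.241, 0.005, 1.335, 0, 1.571], TCP at [0.136, -0.481, 0.245] pointing down, gripper open.
Joint ranges: [-2.72, 2.72], [-1.05, 1.87], [-1.09, 1.28], [-1.99, 2.15], [-1.42, 1.44], [-3.14, 3.14]. Speed limits (rad/s): [2.79, 2.79, 3.14, 3.14, 3.14, 3.14].

## Interface

Orientations are given as a unit quaternion [x, y, z, w].
In Python, from workcell import * gives the robot as it stands.
- The arm moves only by the tool arm_command, never from a script. Its arguments are lists of equal length, an entry for each row: "translation": the shift along the tool's x, y, z in cm, a list of three; "turn": the turn about the tool's z in rad; "hand": the closure, from 0 (fully open) to 1 (shut). In form: {"translation": [[x, y, z], ...], "turn": [turn, ...], "hand": [hand, ...]}. A call has 1 to 5 rows; each row is the pose to reach, as a shift and turn from the pose commanded when the call began, along the tool's axes at that moment; what a row does not reach only later rows make up. A row lasts 1/12 s, in which the tool goes at most 41.7 mm and 7.16 degrees, less where a joint would pass 70% of its speed; a pose out of reach is approached as far as the arm can. A call with a gripper value outside its range is refused whole. The fingers move at their own pace and stop on an object; the grip force is fixed at half the most. Time passes only in rows, so rows that repeat a pose let the fingers close. It gives the time, the measured TCP pose, the force and the opening at its end, in the units of the state.
- get_obs(): the state, without advancing time (a new reading comes with each control period).
- camera(name): name is "side" or "top" or "wrist"; returns (picture, depth): 384x512x3 uint8, red, green, blue; 384x512 float32, m along the optical axis (not along the pixel's ray), 0 where there is no reading.
- camera_info(name): a dict with "mtx" (3x3 intrinsics, pixels), "world_to_cam" (4x4, takes a point from world to camera coordinates). Camera axes: x right, y down, z forward; pixel columns grow to the right and rows downward; lengths in m; the calibration is good to about 2 mm. The wrist camera is an equidistant fisheye: a pixel r from the principal point sees the ray r / f radians off the axis. A picture is of the moment at which its call begins: read the wrist's pose just before it. camera_info takes no time and is no camera call; for the wrist camera it gives the pose at the moment of the call.
- job_done(): hands the job in, once; it reports no verdict.
Trained networks look in the newest picture that a camera, given by its name, has taken for a name from the list of things; names that differ only in an ending like _2 or _b are one class to them, and where a whole thing is asked for, a point or a joint stands for the part that bears it (a point fixed in the world has none). Each returns a list of dicts, best first, with "conf" (0 to 1); they miss things now and then, are a little off and sometimes report something else, mostly with a low value. They report only what shows in the picture. A call takes as long as a camera call. They do not tell look-alikes from the thing itself.
- search_frame(camera, name): "location" ([row, column] in pixels, amid what is visible of it).
- spot_point(camera, name): "location" ([row, column] in pixels: a listed point, or the origin of a listed thing).
The state is a dict: "clock": time; "joint_pos": joint angles; "joint_vel": joint speeds; "tau": joint torques, N m; "eef_pos": TCP position; "tool_rot": TCP orientation; "ft_force": force on the tool from outside, world axes, zero at the start; "ft_torque": the same for the moment, N m; "grip_width": finger opening in m.
Only numpy, scipy, OpenCV 4.12 (cv2) and the standard library are available. Lean on these libraries where they do the work, as an engineer would, in place of code of your own. Each camera call takes 0.05 s, during which the arm holds its last target. There are 200 camera calls.

## Task

The battery holder in the open alarm panel was put in back to front. Slide the blue latch fully back off it, lift the holder clear of the panel by its orange grip, give it half a turn and lower it (do not drop it) fully home, so that its brass end sits at the panel's brass contacts; then slide the latch fully shut over it again and let go. Leave the other things on the console where they are.

Things in the scene. Friction and masses are not known exactly. Their poses are not given: they have to be found in the camera images.
- panel: White open alarm panel, fixed. Origin: console level under the cavity's centre; z up, x towards its brass-contact end (two brass pads on the rim there), y across. Outside x -111.5 to +77.5, y +-44.5, rim 30 mm high. Cavity 123 x 69 mm (x, y) centred on the origin, floor 6 mm up, top 4 mm of its edges bevelled 45 deg. The latch slides on the -x deck.
- panel_contact (a point): Point fixed in the panel at its brass-contact end, panel (60, 0, 28) mm. The holder's brass end point (holder_contact) lies here, within the clearance, when the holder is fully home the right way round. Axes as the panel.
- holder_grip (a point): Orange upright grip in the middle of the loose battery holder: 14 mm thick (holder x), 40 mm wide (y), top 58 mm above the holder's underside; this point is on the holder's centre line, 44 mm above the underside (50 mm above the console when home). x points to the holder's brass end, z up. At the start the holder is home, brass end at the latch end.
- holder_contact (a point): Top edge of the holder's brass end (brass strip, two brass pads): 60 mm along x from its centre, 22 mm above its underside; axes as the holder. The holder is a black tray 120 x 66 mm, 22 mm high, about 0.17 kg, with four green AA cells, all below 23 mm except the grip. 1.5 mm play all round in the cavity; home, it rests on the cavity floor by its own weight.
- latch (a joint): Blue slide latch at the panel's -x end. 0 = shut (plate covers the last 8 mm of the holder, 2 mm above it); grows, sliding towards the panel's -x, to 0.020 m = fully back, when the plate is 12 mm clear of the cavity. Stops at both ends; about 2 N of friction holds it where it is left.
- latch_fin (a point): Centre of the latch's upright blue fin, 6 mm thick (panel x), 36 mm wide (y), 34 to 55 mm above the console; at panel x = -81 mm shut, -101 mm fully back. Push its broad faces. The plate under it, top 34 mm above the console, 40 mm wide, reaches 27.5 mm from here towards the cavity and 7.5 mm the other way. Axes as the panel.
- cover: Bystander: the panel's white front cover, 189 x 89 x 12 mm, lying on the console. Origin under its centre.
- driver: Bystander: screwdriver 170 mm long lying along its x. Not needed.
- mug: Bystander: blue mug, 92 mm high, origin under its centre.
- bowl: Bystander: terracotta key bowl, 120 mm across, origin under its centre.
- torch: Bystander: yellow and black torch, 125 mm long, lying along its x, origin under it.
- notebook: Bystander: thick red notebook, 89 x 114 x 19 mm, origin under its centre.
There are look-alikes about, which are no part of the job. What is shaped like the panel but black or green is not meant.

How it is judged:
On the way, in this order (a step that is already met when the one before it is completed fails the run):
1. the latch is slid fully back (within 3 mm of its stop) (value of joint latch above 0.017 m), for 0.1 s.
2. the holder is lifted clear of the panel's rim (z of holder_grip in the frame of panel above 0.078 m), for 0.1 s.
3. the holder is home again, turned half a turn (brass end point within 5 mm of the panel's, upright), the latch still back (distance between holder_contact and panel_contact below 0.005 m and angle between holder_grip's own z axis and vertical below 0.05 rad and value of joint latch above 0.01 m), for 0.2 s.
At the end, for the whole second after the job is handed in: The holder sits fully home in the panel the right way round (its brass end point within 5 mm of the panel's contact point, tilted less than 0.05 rad), at rest and released, and the latch is shut over it (joint below 4 mm) (distance between holder_contact and panel_contact below 0.005 m and angle between holder_grip's own z axis and vertical below 0.05 rad and value of joint latch below 0.004 m and linear speed of holder below 0.02 m/s); the robot touches nothing.
It fails at once if a bystander is moved by more than 30 mm (distance of any of cover, driver, mug, bowl, torch, notebook from where it was at the start of the episode above 0.03 m).
It fails at once if the holder is dropped: it moves faster than 0.5 m/s with no finger on it (contact force between holder and the fingers below 0.05 N and linear speed of holder above 0.5 m/s).
It also fails if it takes over 69 s, if anything falls off the work surface, if the arm or the gripper's body presses on something with over 40 N, if the wrist force passes 120 N, or if a joint passes its speed limit or range.

## Working session

There is one attempt and no reset: what is moved stays moved. The work goes in short steps, Python scripts to look and compute and a tool call to move; the robot and the scene stay as the last step left them, time stands still between calls to the robot, and variables do not carry over. Pictures are saved under pics/ and viewed, about 8 in all and at most 12, crops included, and the job is handed in when it is done.

Besides the shell and the picture viewer there is one more tool, called after ">>>" as name(argument=value, ...) on one line, values as JSON. arm_command: Moves the arm, as the interface text tells. Its arguments: {"type":"object","properties":{"translation":{"type":"array","items":{"type":"array","items":{"type":"number"}}},"turn":{"type":"array","items":{"type":"number"}},"hand":{"type":"array","items":{"type":"number"}}},"required":["translation","turn","hand"]}

```bash
ls; mkdir -p pics; python3 - <<'E'
from workcell import *
import cv2,numpy as np
o=get_obs();print(o)
for c in("top","side"):
    p,d=camera(c);cv2.imwrite(f"pics/{c}0.png",p[:,:,::-1]);np.save(f"/tmp/{c}d.npy",d)
    i=camera_info(c);print(c,i)
    for n in("panel","holder_grip","holder_contact","latch_fin","panel_contact"):
        print(n,[(np.round(x["location"],1).tolist(),round(x["conf"],2)) for x in spot_point(c,n)])
a=cv2.imread("pics/top0.png");b=cv2.imread("pics/side0.png")
cv2.imwrite("pics/both.png",cv2.resize(a,(800,600)))
E
```

```text
pics
{'clock': 0.0, 'joint_pos': array([-1.29496184e+00,  2.41383013e-01,  3.73804547e-03,  1.33522399e+00,
       -3.32114056e-05,  1.57079717e+00]), 'joint_vel': array([ 0.00162378, -0.00026618, -0.00071868,  0.00109354, -0.00172229,
       -0.00142452]), 'tau': array([-1.26041145e-03, -3.72318077e+01,  2.52408475e+01,  1.70016725e-02,
        1.17563550e-05, -8.91361481e-06]), 'eef_pos': array([ 0.13600067, -0.48051859,  0.24443318]), 'tool_rot': array([ 9.90504006e-01,  1.37479965e-01, -1.58921311e-04, -1.02419040e-03]), 'ft_force': array([ 0.09110276,  0.69350973, -0.94253023]), 'ft_torque': array([-0.069217 , -0.0284379,  0.0071539]), 'grip_width': 0.08569432572985125}
top {'mtx': array([[359.42980524,   0.        , 259.30573663],
       [  0.        , 359.42980524, 196.8624547 ],
       [  0.        ,   0.        ,   1.        ]]), 'world_to_cam': array([[-0.00481762, -0.99974906,  0.0218773 , -0.00992025],
       [-0.9945066 ,  0.00250245, -0.104644  ,  0.45336427],
       [ 0.104563  , -0.02226126, -0.99426909,  1.12057958],
       [ 0.        ,  0.        ,  0.        ,  1.
[... 441 characters left out ...]
.33590812],
       [  0.        ,   0.        ,   1.        ]]), 'world_to_cam': array([[-0.70643273, -0.7077719 , -0.00342506,  0.31729171],
       [-0.5227664 ,  0.52502734, -0.67161119,  0.24608615],
       [ 0.47714578, -0.47265762, -0.74089586,  1.31572479],
       [ 0.        ,  0.        ,  0.        ,  1.        ]])}
panel [([189.7, 367.3], 0.94), ([178.6, 249.0], 0.84), ([299.6, 242.3], 0.66)]
holder_grip [([170.5, 248.4], 0.55)]
holder_contact [([164.4, 255.1], 0.95), ([165.4, 219.2], 0.58)]
latch_fin [([169.4, 245.6], 0.65), ([157.7, 257.6], 0.62), ([279.8, 267.2], 0.56), ([168.1, 376.1], 0.56)]
panel_contact [([197.7, 363.9], 0.95), ([186.5, 233.5], 0.78), ([308.7, 227.0], 0.71)]
```

View pics/both.png

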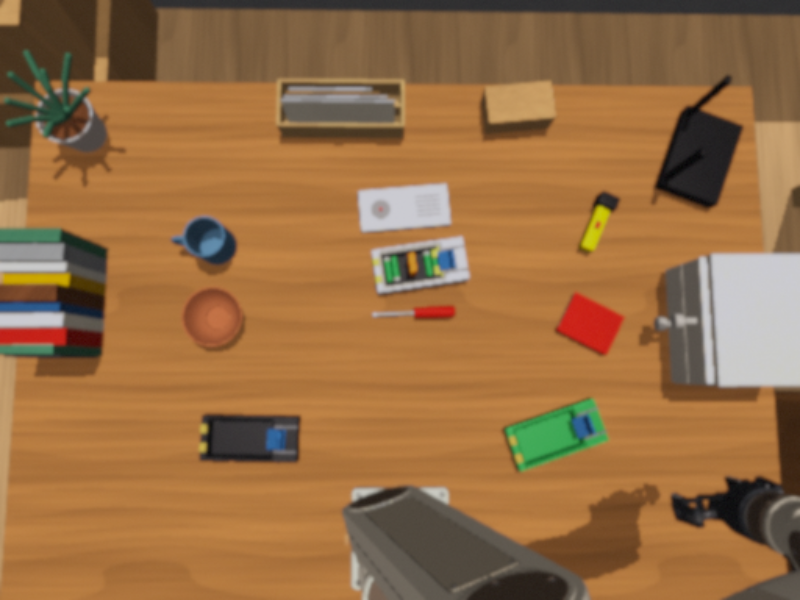

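View pics/side0.png

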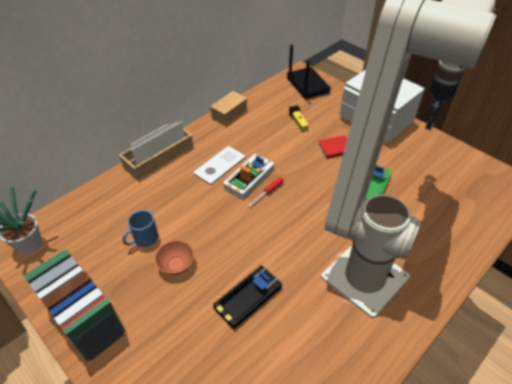

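The top view shows the white panel at about (270,170) in 512x384 pixels: contacts on the left (col 243), latch on the right (col 287), holder inside. The cover lies beyond it and the screwdriver on the near side. The green and black look-alikes lie nearer the base.

```bash
cat >h.py <<'E'
from workcell import *
import numpy as np, cv2
from scipy.spatial.transform import Rotation as R
def onplane(c,rc,z,info=None):
    i=info or camera_info(c);K=np.array(i["mtx"]);T=np.array(i["world_to_cam"])
    v=np.array([(rc[1]-K[0,2])/K[0,0],(rc[0]-K[1,2])/K[1,1]])
    if c=="wrist":
        t=np.linalg.norm(v);d=np.r_[v/t*np.sin(t),np.cos(t)] if t>1e-9 else np.array([0,0,1.])
    else:d=np.r_[v,1]
    Rm=T[:3,:3].T;o=-Rm@T[:3,3];w=Rm@d
    return o+w*(z-o[2])/w[2]
def totool(w,obs):  # world vector -> tool cm
    return R.from_quat(obs["tool_rot"]).inv().apply(w)*100
E
python3 - <<'E'
from h import *
P={"top":dict(panel=([171.6,265.5],0),grip=([167.3,263.7],.05),hc=([164.5,278],.028),fin=([162.9,289.2],.0445),pc=([170.7,243.7],.028)),
"side":dict(panel=([178.6,249],0),grip=([170.5,248.4],.05),hc=([164.4,255.1],.028),fin=([157.7,257.6],.0445),pc=([186.5,233.5],.028))}
for c in P:
    Q={k:onplane(c,*v) for k,v in P[c].items()}
    for k in Q:print(c,k,Q[k].round(4))
    u=Q["pc"]-Q["fin"];print("yaw",np.arctan2(u[1],u[0]))
# white-panel outline from the top depth
d=np.load("/tmp/topd.npy");i=camera_info("top");K=i["mtx"];T=i["world_to_cam"]
r,c=np.mgrid[140:200,230:310];z=d[140:200,230:310]
p=np.stack([(c-K[0,2])/K[0,0]*z,(r-K[1,2])/K[1,1]*z,z],-1)-T[:3,3];w=p@T[:3,:3]
m=(w[...,2]>.02)&(w[...,2]<.08)
q=w[m][:,:2].astype(np.float32);print(len(q),cv2.minAreaRect(q),w[...,2].max(),np.median(w[...,2][~m]))
E
```

```text
top panel [ 0.539  -0.0328  0.    ]
top grip [ 0.5439 -0.0252  0.05  ]
top hc [ 0.5571 -0.072   0.028 ]
top fin [ 0.559  -0.1062  0.0445]
top pc [0.537 0.038 0.028]
yaw 1.721623794760349
side panel [ 0.5408 -0.0393  0.    ]
side grip [ 0.5353 -0.0325  0.05  ]
side hc [ 0.5571 -0.0869  0.028 ]
side fin [ 0.5634 -0.1062  0.0445]
side pc [0.5315 0.0442 0.028 ]
yaw 1.7798225704601836
1375 ((0.51337730884552, -0.04690965265035629), (0.15201489627361298, 0.18928268551826477), 8.455704689025879) 1.1618165158739584 0.0006492157065214044
```

>>> arm_command(translation=[[3.2,-2,0],[6.4,-4,0],[9.6,-6,0],[12.8,-8,0],[16,-10,0]], turn=[0,0,0,0,0], hand=[0,0,0,0,0])

```text
clock: 1.02
eef_pos: [0.2636, -0.34, 0.2454]
tool_rot: [0.991, 0.137, 0.0, 0.0]
ft_force: [1.0, -0.4, -0.2]
grip_width: 0.0851
```

>>> arm_command(translation=[[3.2,-2,0],[6.4,-4,0],[9.6,-6,0],[12.8,-8,0],[16,-10,0]], turn=[0,0,0,0,0], hand=[0,0,0,0,0])

```text
clock: 1.43
eef_pos: [0.3906, -0.1999, 0.2456]
tool_rot: [0.991, 0.137, 0.0, 0.0]
ft_force: [1.0, -1.0, -0.4]
grip_width: 0.085
```

>>> arm_command(translation=[[3.2,-2,0],[6.4,-4,0],[9.6,-6,0],[12.8,-8,0],[16,-10,0]], turn=[0,0,0,0,0], hand=[0,0,0,0,0])

```text
clock: 1.85
eef_pos: [0.5174, -0.06, 0.2455]
tool_rot: [0.99, 0.138, 0.0, 0.0]
ft_force: [1.0, -0.8, 0.3]
grip_width: 0.0849
```

>>> arm_command(translation=[[1.8,-1.1,0],[3.6,-2.3,0],[3.6,-2.3,0],[3.6,-2.3,0]], turn=[0.06,0.11,0.11,0.11], hand=[0,0,0,0])

```text
clock: 2.18
eef_pos: [0.545, -0.0289, 0.2448]
tool_rot: [0.996, 0.084, -0.0, 0.0]
ft_force: [-0.2, -0.5, -0.2]
grip_width: 0.0853
```

```bash
cat >look.py <<'E'
from h import *
import sys
o=get_obs();print(o["clock"],o["eef_pos"].round(4),R.from_quat(o["tool_rot"]).as_matrix().round(3).tolist(),o["joint_pos"].round(3))
i=camera_info("wrist");p,d=camera("wrist");f=f"pics/w{sys.argv[1]}.png"
cv2.imwrite(f,cv2.resize(p[:,:,::-1],(800,600),interpolation=cv2.INTER_CUBIC));np.savez("/tmp/w.npz",p=p,d=d,T=i["world_to_cam"],K=i["mtx"])
H=dict(panel=0,holder_grip=.05,holder_contact=.028,latch_fin=.0445,panel_contact=.028)
for n in H:
    for x in spot_point("wrist",n)[:2]:
        print(n,round(x["conf"],2),np.round(x["location"],1),onplane("wrist",x["location"],H[n],i).round(4))
E
python3 look.py 1; python3 -c "
import numpy as np;w=np.load('/tmp/w.npz');print(w['K'],w['T'].round(3))"
```

```text
2.1833 [ 0.545  -0.0289  0.2448] [[0.986, 0.168, -0.001], [0.168, -0.986, -0.0], [-0.001, 0.0, -1.0]] [-0.053  0.333  0.129  1.368 -0.     2.92 ]
panel 0.7 [306.9  58.8] [0.1973 0.3202 0.    ]
holder_grip 0.8 [169.2 254.8] [ 0.5467 -0.0232  0.05  ]
holder_contact 0.64 [168.  306.2] [ 0.5533 -0.0846  0.028 ]
latch_fin 0.66 [229.8 245.9] [ 0.468  -0.0251  0.0445]
latch_fin 0.65 [169.7 327.5] [ 0.5595 -0.1065  0.0445]
panel_contact 0.88 [165.9 206.8] [0.5358 0.034  0.028 ]
panel_contact 0.59 [306.7  32.5] [0.2003 0.3715 0.028 ]
[[297.31863964   0.         258.51769247]
 [  0.         297.31863964 194.32180341]
 [  0.           0.           1.        ]] [[ 0.168 -0.986  0.    -0.119]
 [-0.931 -0.159  0.329  0.461]
 [-0.324 -0.055 -0.944  0.556]
 [ 0.     0.     0.     1.   ]]
```

View pics/w1.png

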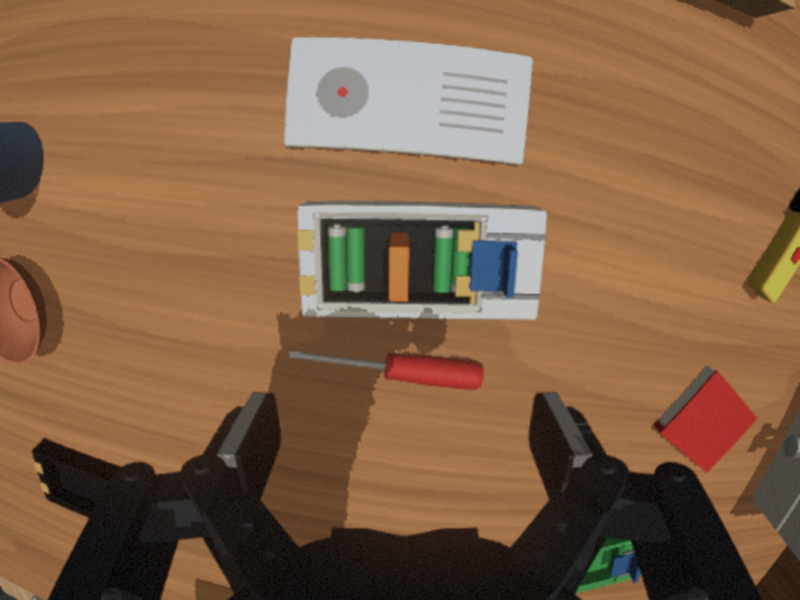

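The wrist view shows the white panel at (420,260) in 800x600 pixels, with the orange grip at (400,265), the blue fin at (511,270) and the contacts at (305,262). I'll measure these with depth and colour.

```bash
cat >meas.py <<'E'
from h import *
def cloud(w):
    K,T,d=w["K"],w["T"],w["d"];r,c=np.mgrid[:384,:512]
    a=(c-K[0,2])/K[0,0];b=(r-K[1,2])/K[1,1];t=np.hypot(a,b)+1e-9;s=np.tan(np.minimum(t,1.3))/t
    return (np.stack([a*s*d,b*s*d,d],-1)-T[:3,3])@T[:3,:3]
def report():
    w=np.load("/tmp/w.npz");X=cloud(w);h=cv2.cvtColor(w["p"],cv2.COLOR_RGB2HSV).astype(int);z=X[...,2]
    near=(np.hypot(X[...,0]-.545,X[...,1]+.04)<.13)&(w["d"]>0)
    def rep(n,m):
        if m.sum()<8:print(n,"few",m.sum());return
        q=X[m];print(n,m.sum(),"z",np.percentile(q[:,2],[5,50,95]).round(4),"med",np.median(q,0).round(4),"rect",[np.round(v,4) for v in cv2.minAreaRect(q[:,:2].astype(np.float32))])
    H,S,V=h[...,0],h[...,1],h[...,2]
    rep("orange",near&(H>6)&(H<18)&(S>180)&(z>.058))
    rep("blue fin",near&(H>95)&(H<125)&(S>120)&(z>.05))
    rep("blue plate",near&(H>95)&(H<125)&(S>120)&(z<.04)&(z>.028))
    rep("white rim",near&(S<50)&(V>120)&(z>.026)&(z<.034))
    rep("brass",near&(H>18)&(H<32)&(S>120)&(z>.02)&(z<.036))
if __name__=="__main__":report()
E
python3 meas.py
```

```text
orange 263 z [0.0637 0.3071 0.326 ] med [ 0.5556 -0.0203  0.3071] rect [array([ 0.5476, -0.0266]), array([0.0358, 0.1397]), np.float64(9.1096)]
blue fin 172 z [0.0523 0.0553 0.3304] med [ 0.5544 -0.1031  0.0553] rect [array([ 0.5456, -0.0357]), array([0.0341, 0.1438]), np.float64(8.5859)]
blue plate 654 z [0.0329 0.034  0.0357] med [ 0.5544 -0.0914  0.034 ] rect [array([ 0.554 , -0.0942]), array([0.0381, 0.0323]), np.float64(8.1137)]
white rim 4313 z [0.0269 0.0298 0.0318] med [ 0.5591 -0.0684  0.0298] rect [array([ 0.5456, -0.0411]), array([0.0891, 0.1898]), np.float64(8.8089)]
brass 388 z [0.0275 0.0293 0.0317] med [ 0.5374 -0.0709  0.0293] rect [array([ 0.5416, -0.0148]), array([0.0637, 0.1369]), np.float64(9.3569)]
```

```bash
python3 - <<'E'
import workcell
print([n for n in dir(workcell) if not n.startswith("_")],getattr(workcell,"tip_reach",None))
from h import *
o=get_obs();u=np.array([-.1531,.9882,0]);O=np.array([.5430,-.0243,0])
print("fin",totool(O-.081*u+[0,0,.05]-o["eef_pos"],o))
print("grip",totool(O+[0,0,.05]-o["eef_pos"],o))
E
```

```text
['Unreachable', 'camera', 'camera_info', 'get_obs', 'job_done', 'search_frame', 'spot_point', 'tip_reach'] 0.014
fin [-0.10625937  7.4502123  19.5588957 ]
grip [-1.85582445e-02 -6.49227158e-01  1.95577573e+01]
```

>>> arm_command(translation=[[0,2.5,2],[0,5,4],[-0.1,7.45,7],[-0.1,7.45,10],[-0.1,7.45,13]], turn=[0.015,0.015,0.015,0.015,0.015], hand=[0.6,0.6,0.6,0.6,0.6])

```text
clock: 2.9
eef_pos: [0.556, -0.1058, 0.1147]
tool_rot: [0.997, 0.073, 0.001, 0.0]
ft_force: [0.2, 1.3, 0.3]
grip_width: 0.0342
```

```bash
python3 look.py 2; python3 meas.py; python3 -c "
from h import *;o=get_obs();print(o['grip_width'],totool(np.array([.5554,-.1043,.056])-o['eef_pos'],o))"
```

```text
2.9 [ 0.556  -0.1058  0.1147] [[0.989, 0.147, 0.002], [0.147, -0.989, -0.0], [0.002, 0.001, -1.0]] [-0.188  0.455 -0.038  1.076 -0.     2.807]
panel 0.88 [344.3   6.4] [0.2057 0.3046 0.    ]
holder_grip 0.83 [214.7 147.8] [ 0.5459 -0.0231  0.05  ]
holder_contact 0.68 [206.  231.5] [ 0.5537 -0.0837  0.028 ]
latch_fin 0.75 [377.9  25.4] [0.2001 0.2297 0.0445]
latch_fin 0.71 [212.8 262.7] [ 0.5583 -0.1073  0.0445]
panel_contact 0.9 [207.8  95.4] [0.5332 0.0354 0.028 ]
orange 177 z [0.0589 0.0639 0.1936] med [ 0.5545 -0.0324  0.0639] rect [array([ 0.5575, -0.0918]), array([0.0368, 0.1407]), np.float64(10.8777)]
blue fin 296 z [0.054  0.0551 0.0563] med [ 0.5602 -0.1046  0.0551] rect [array([ 0.5643, -0.0781]), array([0.0711, 0.0317]), np.float64(74.2731)]
blue plate 1396 z [0.0331 0.0342 0.0352] med [ 0.5564 -0.0903  0.0342] rect [array([ 0.5544, -0.0946]), array([0.0381, 0.0333]), np.float64(8.996)]
white rim 8381 z [0.0271 0.0299 0.0314] med [ 0.5712 -0.0866  0.0299] rect [array([ 0.5456, -0.0408]), array([0.0893, 0.1903]), np.float64(8.8301)]
brass 648 z [0.0278 0.0297 0.0316] med [ 0.5449 -0.0665  0.0297] rect [array([ 0.5423, -0.0149]), array([0.0624, 0.1381]), np.float64(8.1101)]
0.03400615023187663 [-0.24767288  0.01322871  6.17823507]
```

View pics/w2.png

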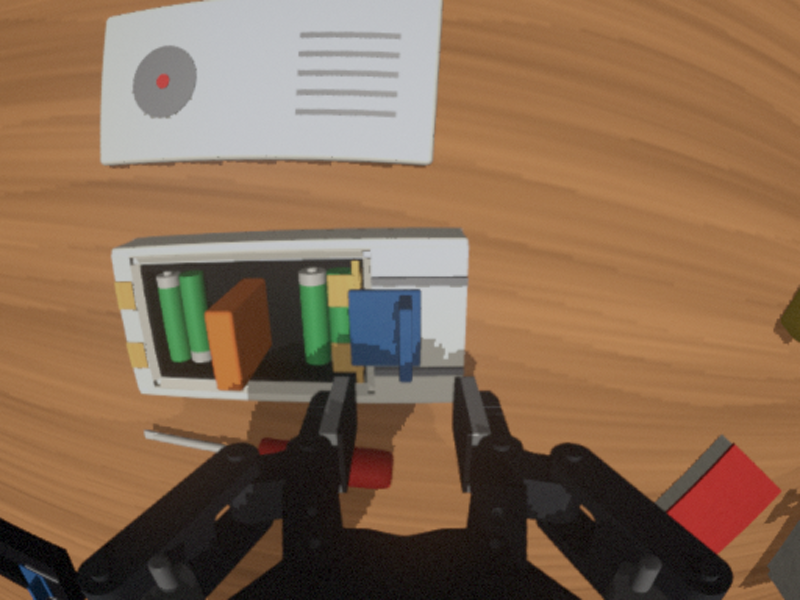

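The fin at (405,335) lies midway between the fingers in the jaw direction, so I can descend.

>>> arm_command(translation=[[-0.1,0,2],[-0.1,0,4],[-0.1,0,5.9],[-0.1,0,5.9]], turn=[0,0,0,0], hand=[0.6,0.6,0.6,0.6])

```text
clock: 3.53
eef_pos: [0.5541, -0.1031, 0.0552]
tool_rot: [0.997, 0.076, -0.001, -0.0]
ft_force: [-0.6, 0.5, -0.3]
grip_width: 0.0342
```

>>> arm_command(translation=[[0,1,0],[0,1.8,0],[0,2.5,0],[0,3.1,0],[0,3.2,0]], turn=[0,0,0,0,0], hand=[0.6,0.6,0.6,0.6,0.6])

```text
clock: 3.95
eef_pos: [0.5613, -0.1367, 0.0579]
tool_rot: [0.997, 0.075, 0.002, 0.0]
ft_force: [0.1, 1.5, 1.4]
grip_width: 0.0345
```

>>> arm_command(translation=[[0,0.1,0],[0,0.2,0],[0,0.2,0]], turn=[0,0,0], hand=[0.6,0.6,0.6])

```text
clock: 4.2
eef_pos: [0.5602, -0.1375, 0.0565]
tool_rot: [0.997, 0.075, 0.0, 0.0]
ft_force: [-0.4, -0.3, -0.3]
grip_width: 0.0341
```

```bash
python3 look.py 3 | head -1; python3 meas.py; python3 -c "
from h import *;o=get_obs();print(o['ft_force'])"
```

```text
4.2 [ 0.5602 -0.1375  0.0565] [[0.989, 0.15, 0.0], [0.15, -0.989, -0.0], [0.0, 0.001, -1.0]] [-0.24   0.535 -0.076  0.96  -0.     2.75 ]
orange 195 z [0.0592 0.0633 0.1325] med [ 0.554  -0.0311  0.0633] rect [array([ 0.5553, -0.0921]), array([0.0382, 0.1497]), np.float64(8.811)]
blue fin 508 z [0.0542 0.0551 0.0562] med [ 0.5603 -0.122   0.0551] rect [array([ 0.5618, -0.1122]), array([0.0341, 0.037 ]), np.float64(81.9677)]
blue plate 1227 z [0.0331 0.0341 0.0351] med [ 0.5674 -0.1062  0.0341] rect [array([ 0.5569, -0.1124]), array([0.0387, 0.0332]), np.float64(8.5948)]
white rim 9515 z [0.0271 0.0299 0.0324] med [ 0.5795 -0.0866  0.0299] rect [array([ 0.5457, -0.0405]), array([0.0894, 0.1901]), np.float64(8.8284)]
brass 1444 z [0.0275 0.029  0.0314] med [ 0.55   -0.0741  0.029 ] rect [array([ 0.5423, -0.0152]), array([0.0659, 0.1387]), np.float64(8.6983)]
[-0.47009351 -0.45890768 -0.88487066]
```

The latch is about 18 mm back, so I'll push on to the stop.

>>> arm_command(translation=[[0,0.15,0],[0,0.3,0],[0,0.3,0]], turn=[0,0,0], hand=[0.6,0.6,0.6])

```text
clock: 4.75
eef_pos: [0.5602, -0.1395, 0.056]
tool_rot: [0.997, 0.076, -0.0, -0.001]
ft_force: [-1.0, 3.4, 1.2]
grip_width: 0.0341
```

```bash
python3 look.py 3 | head -1; python3 meas.py; python3 -c "
from h import *;o=get_obs();print(o['ft_force'])"
```

```text
4.75 [ 0.5602 -0.1395  0.056 ] [[0.989, 0.151, -0.001], [0.151, -0.989, 0.002], [-0.001, -0.002, -1.0]] [-2.450e-01  5.370e-01 -7.300e-02  9.620e-01  2.000e-03  2.746e+00]
orange 196 z [0.059  0.063  0.1353] med [ 0.5537 -0.0305  0.063 ] rect [array([ 0.555 , -0.0907]), array([0.0381, 0.1483]), np.float64(8.604)]
blue fin 512 z [0.0541 0.055  0.056 ] med [ 0.5603 -0.1238  0.055 ] rect [array([ 0.5621, -0.1129]), array([0.0358, 0.0366]), np.float64(82.7838)]
blue plate 1265 z [0.0331 0.0341 0.035 ] med [ 0.5675 -0.108   0.0341] rect [array([ 0.5575, -0.1143]), array([0.0382, 0.0332]), np.float64(8.5885)]
white rim 9443 z [0.0271 0.0299 0.0322] med [ 0.5795 -0.0861  0.0299] rect [array([ 0.5454, -0.0408]), array([0.0897, 0.1899]), np.float64(8.8936)]
brass 1410 z [0.0276 0.029  0.0313] med [ 0.55   -0.0739  0.029 ] rect [array([ 0.542 , -0.0155]), array([0.0654, 0.1384]), np.float64(8.8126)]
[-0.58376319  5.69136596 -0.7738553 ]
```

Latch at its stop: the plate moved 20 mm and the force rose to 5.7 N. Next I move above the grip.

>>> arm_command(translation=[[0,-0.6,0],[0,-0.6,-3.5],[0,-3,-6],[0,-6,-6],[0,-9,-6]], turn=[0,0,0,0,0], hand=[0.6,0.6,0.6,0.4,0.4])

```text
clock: 5.47
eef_pos: [0.5494, -0.052, 0.1191]
tool_rot: [0.997, 0.074, 0.003, 0.002]
ft_force: [-1.0, 0.6, -1.3]
grip_width: 0.0512
```

>>> arm_command(translation=[[0,-2.7,0],[0,-2.7,0],[0,-2.7,0]], turn=[0,0,0], hand=[0.4,0.4,0.4])

```text
clock: 5.72
eef_pos: [0.5434, -0.0239, 0.1168]
tool_rot: [0.997, 0.076, 0.001, 0.001]
ft_force: [0.7, -0.1, -0.3]
grip_width: 0.0514
```

```bash
python3 look.py 4; python3 meas.py; python3 -c "
from h import *;o=get_obs();print(o['grip_width'],totool(np.array([.5429,-.0240,.05])-o['eef_pos'],o))"
```

```text
5.7167 [ 0.5434 -0.0239  0.1168] [[0.988, 0.152, 0.002], [0.152, -0.988, -0.002], [0.001, 0.002, -1.0]] [-4.300e-02  4.130e-01 -9.900e-02  1.057e+00 -2.000e-03  2.946e+00]
panel 0.96 [355.   30.8] [0.1916 0.3226 0.    ]
panel 0.53 [206.  334.5] [ 0.5428 -0.0928  0.    ]
holder_grip 0.81 [212.6 257.1] [ 0.5467 -0.0213  0.05  ]
holder_contact 0.8 [206.5 331.1] [ 0.5516 -0.0806  0.028 ]
latch_fin 0.66 [210.9 388.7] [ 0.5605 -0.1234  0.0445]
latch_fin 0.22 [207.6 184.8] [0.54   0.032  0.0445]
panel_contact 0.96 [207.3 183.4] [0.5329 0.0365 0.028 ]
orange 427 z [0.0617 0.0639 0.1944] med [ 0.5355 -0.0241  0.0639] rect [array([ 0.5439, -0.0212]), array([0.0388, 0.1022]), np.float64(11.0842)]
blue fin 357 z [0.051  0.0547 0.0559] med [ 0.5596 -0.1225  0.0547] rect [array([ 0.545, -0.042]), array([0.0343, 0.1711]), np.float64(9.8082)]
blue plate 1417 z [0.0331 0.0342 0.0372] med [ 0.5579 -0.1104  0.0342] rect [array([ 0.557 , -0.1134]), array([0.039 , 0.0334]), np.float64(8.5304)]
white rim 8092 z [0.0268 0.0298 0.0316] med [ 0.5689 -0.0599  0.0298] rect [array([ 0.5458, -0.0411]), array([0.0894, 0.1899]), np.float64(8.5549)]
brass 1226 z [0.0271 0.0291 0.0314] med [ 0.5479 -0.0736  0.0291] rect [array([ 0.5431, -0.015 ]), array([0.0647, 0.1375]), np.float64(8.4236)]
0.05133476371911468 [-6.45909180e-03 -1.73246734e-01  6.62125396e+00]
```

View pics/w4.png

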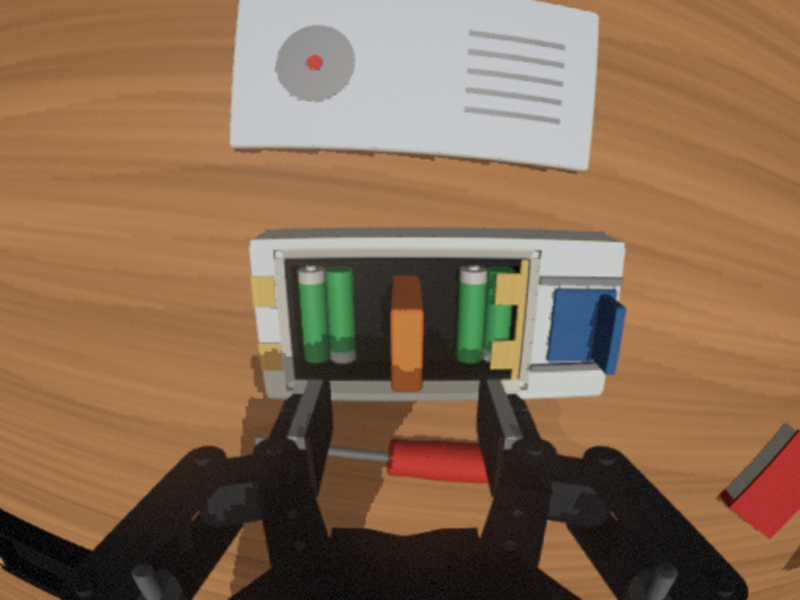

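Latch fin is back at (612,335). The grip at (405,320) lies midway between the jaws at (310,440) and (500,440). I'll descend and close.

>>> arm_command(translation=[[0,0,2],[0,0,4],[0,0,6],[0,0,6.7],[0,0,6.7]], turn=[0,0,0,0,0], hand=[0.4,0.4,0.4,0.4,0.4])

```text
clock: 6.43
eef_pos: [0.5412, -0.0251, 0.0472]
tool_rot: [0.997, 0.075, -0.002, -0.0]
ft_force: [0.2, 0.3, 0.2]
grip_width: 0.0515
```

>>> arm_command(translation=[[0,0,0],[0,0,0],[0,0,0],[0,0,0],[0,0,0]], turn=[0,0,0,0,0], hand=[0.7,1,1,1,1])

```text
clock: 6.85
eef_pos: [0.5443, -0.0247, 0.0508]
tool_rot: [0.997, 0.075, 0.002, 0.0]
ft_force: [-0.5, -0.8, 5.4]
grip_width: 0.0128
```

>>> arm_command(translation=[[0,0,0],[0,0,0],[0,0,-0.5],[0,0,-1],[0,0,-1]], turn=[0,0,0,0,0], hand=[1,1,1,1,1])

```text
clock: 7.27
eef_pos: [0.5434, -0.0244, 0.0602]
tool_rot: [0.997, 0.075, 0.0, 0.0]
ft_force: [0.5, -0.1, -2.2]
grip_width: 0.0131
```

>>> arm_command(translation=[[0,0,-1.5],[0,0,-3],[0,0,-4.5],[0,0,-6],[0,0,-6]], turn=[0,0,0,0,0], hand=[1,1,1,1,1])

```text
clock: 7.68
eef_pos: [0.5447, -0.0245, 0.122]
tool_rot: [0.997, 0.075, 0.002, 0.0]
ft_force: [1.0, 1.2, -1.3]
grip_width: 0.0132
```

>>> arm_command(translation=[[0,0,0],[0,0,0],[0,0,0],[0,0,0],[0,0,0]], turn=[-0.1,-0.2,-0.3,-0.4,-0.5], hand=[1,1,1,1,1])

```text
clock: 8.1
eef_pos: [0.5421, -0.0244, 0.118]
tool_rot: [0.947, 0.322, -0.001, -0.0]
ft_force: [-0.0, -0.2, -1.3]
grip_width: 0.013
```

>>> arm_command(translation=[[0,0,0],[0,0,0],[0,0,0],[0,0,0],[0,0,0]], turn=[-0.11,-0.22,-0.33,-0.44,-0.55], hand=[1,1,1,1,1])

```text
clock: 8.52
eef_pos: [0.5421, -0.0244, 0.1179]
tool_rot: [0.824, 0.567, -0.001, -0.001]
ft_force: [-0.9, -0.5, -2.1]
grip_width: 0.013
```

>>> arm_command(translation=[[0,0,0],[0,0,0],[0,0,0],[0,0,0],[0,0,0]], turn=[-0.11,-0.22,-0.33,-0.44,-0.55], hand=[1,1,1,1,1])

```text
clock: 8.93
eef_pos: [0.5421, -0.0244, 0.1179]
tool_rot: [0.639, 0.77, -0.001, -0.001]
ft_force: [-0.6, 0.2, -1.9]
grip_width: 0.0128
```

>>> arm_command(translation=[[0,0,0],[0,0,0],[0,0,0],[0,0,0],[0,0,0]], turn=[-0.11,-0.22,-0.33,-0.44,-0.55], hand=[1,1,1,1,1])

```text
clock: 9.35
eef_pos: [0.5421, -0.0244, 0.1179]
tool_rot: [0.406, 0.914, -0.0, -0.001]
ft_force: [-0.2, -0.3, -1.8]
grip_width: 0.0128
```

>>> arm_command(translation=[[0,0,0],[0,0,0],[0,0,0],[0,0,0],[0,0,0]], turn=[-0.11,-0.22,-0.33,-0.44,-0.55], hand=[1,1,1,1,1])

```text
clock: 9.77
eef_pos: [0.5421, -0.0244, 0.1179]
tool_rot: [0.142, 0.99, -0.0, -0.001]
ft_force: [1.0, 0.4, -1.5]
grip_width: 0.013
```

>>> arm_command(translation=[[0,0,0],[0,0,0],[0,0,0],[0,0,0],[0,0,0]], turn=[-0.11,-0.22,-0.33,-0.44,-0.44], hand=[1,1,1,1,1])

```text
clock: 10.18
eef_pos: [0.5421, -0.0244, 0.118]
tool_rot: [-0.075, 0.997, 0.0, -0.001]
ft_force: [0.3, -0.3, -1.8]
grip_width: 0.0125
```

```bash
python3 look.py 5; python3 - <<'E'
from meas import *
w=np.load("/tmp/w.npz");X=cloud(w);h=cv2.cvtColor(w["p"],cv2.COLOR_RGB2HSV).astype(int);z=X[...,2]
near=(np.hypot(X[...,0]-.545,X[...,1]+.04)<.13)&(w["d"]>0)
m=near&(z>.085)&(z<.108);print(np.percentile(z[m],[5,50,95]))
q=X[m][:,:2];print(m.sum(),cv2.minAreaRect(q.astype(np.float32)))
E
python3 meas.py
```

```text
10.1833 [ 0.5421 -0.0244  0.118 ] [[-0.989, -0.15, -0.002], [-0.15, 0.989, 0.0], [0.002, 0.0, -1.0]] [-0.045  0.413 -0.096  1.064  0.    -0.196]
panel 0.65 [196.  256.6] [ 0.5449 -0.0244  0.    ]
holder_contact 0.69 [245.  359.5] [0.5666 0.0697 0.028 ]
latch_fin 0.86 [210.9 131. ] [ 0.5567 -0.122   0.0445]
panel_contact 0.25 [193.3 255.4] [ 0.5332 -0.0269  0.028 ]
[0.08602864 0.09023964 0.09642295]
11419 ((0.5430978536605835, -0.023104533553123474), (0.06625306606292725, 0.12109836935997009), 8.833488464355469)
orange 954 z [0.0954 0.1288 0.1318] med [ 0.5247 -0.0251  0.1288] rect [array([ 0.5353, -0.0243]), array([0.0249, 0.0134]), np.float64(7.4)]
blue fin 13 z [0.0544 0.0548 0.0558] med [ 0.5641 -0.1226  0.0548] rect [array([ 0.5582, -0.1236]), array([0.0304, 0.003 ]), np.float64(9.6029)]
blue plate 600 z [0.033  0.0339 0.0349] med [ 0.5552 -0.1119  0.0339] rect [array([ 0.5558, -0.1095]), array([0.0396, 0.0201]), np.float64(3.7055)]
white rim 4870 z [0.0269 0.0299 0.0327] med [ 0.5121 -0.087   0.0299] rect [array([ 0.5445, -0.0414]), array([0.0887, 0.1893]), np.float64(9.1065)]
brass 76 z [0.0296 0.0308 0.0318] med [0.5091 0.0426 0.0308] rect [array([0.5089, 0.0439]), array([0.005 , 0.0114]), np.float64(15.9227)]
```

View pics/w5.png

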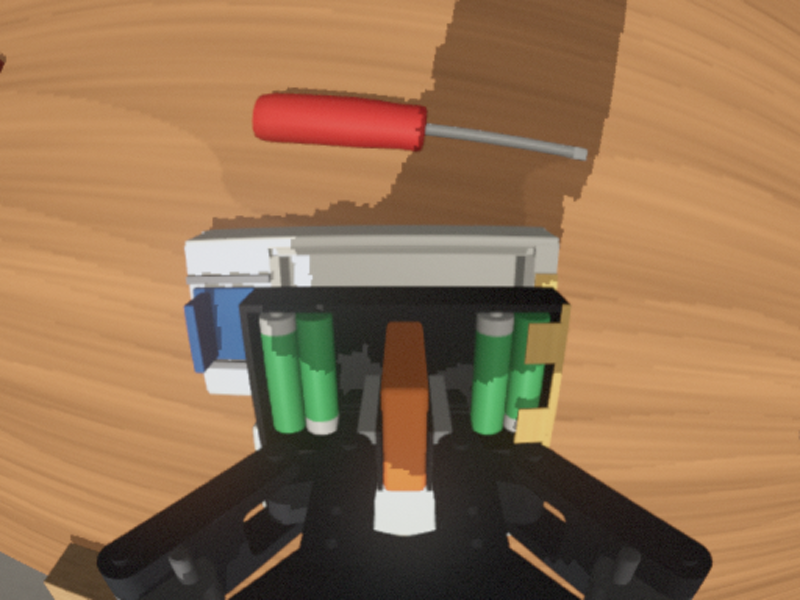

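The holder is turned: its brass pads at (545,370) are now on the panel's contact side. Its outline measures 66x121 mm at 8.8°, parallel to the panel. I'll lower with a small lateral correction.

>>> arm_command(translation=[[0.08,-0.06,1],[0.08,-0.06,2],[0.08,-0.06,3],[0.08,-0.06,3.8],[0.08,-0.06,3.8]], turn=[0,0,0,0,0], hand=[1,1,1,1,1])

```text
clock: 10.9
eef_pos: [0.5402, -0.0251, 0.0784]
tool_rot: [-0.074, 0.997, 0.0, -0.003]
ft_force: [-0.0, -0.4, -1.9]
grip_width: 0.013
```

>>> arm_command(translation=[[0,0,0.4],[0,0,0.8],[0,0,1.2],[0,0,1.2]], turn=[0,0,0,0], hand=[1,1,1,1])

```text
clock: 11.23
eef_pos: [0.5426, -0.0253, 0.0706]
tool_rot: [-0.075, 0.997, -0.0, 0.001]
ft_force: [-3.6, -0.2, 5.1]
grip_width: 0.0127
```

```bash
python3 look.py 6; python3 - <<'E'
from meas import *
w=np.load("/tmp/w.npz");X=cloud(w);z=X[...,2]
print(get_obs()["ft_force"],get_obs()["ft_torque"])
report()
E
```

```text
11.2333 [ 0.5426 -0.0253  0.0706] [[-0.989, -0.149, 0.001], [-0.149, 0.989, -0.0], [-0.001, -0.001, -1.0]] [-0.047  0.461 -0.159  0.949 -0.    -0.196]
holder_grip 0.71 [267.5 258.4] [ 0.5561 -0.0221  0.05  ]
holder_contact 0.65 [247.2 355.9] [0.546  0.0437 0.028 ]
latch_fin 0.7 [237.5 104.9] [ 0.5565 -0.1225  0.0445]
panel_contact 0.91 [228.6 348.5] [0.5329 0.0344 0.028 ]
panel_contact 0.71 [244.4 357.1] [0.5438 0.044  0.028 ]
[-3.60314891  0.01195088  5.93600287] [-0.04179186  0.48516734  0.00058424]
orange 663 z [0.061  0.0801 0.0843] med [ 0.5249 -0.0259  0.0801] rect [array([ 0.5335, -0.0255]), array([0.0202, 0.0133]), np.float64(7.0377)]
blue fin few 3
blue plate 753 z [0.033  0.034  0.0349] med [ 0.5603 -0.1047  0.034 ] rect [array([ 0.5568, -0.1087]), array([0.0361, 0.0236]), np.float64(7.7931)]
white rim 8507 z [0.0273 0.0299 0.0326] med [ 0.5169 -0.0875  0.0299] rect [array([ 0.5453, -0.0415]), array([0.0895, 0.19  ]), np.float64(8.7557)]
brass 295 z [0.0297 0.0308 0.0317] med [0.5131 0.0439 0.0308] rect [array([0.5138, 0.03  ]), array([0.0403, 0.0156]), np.float64(89.4514)]
```

View pics/w6.png

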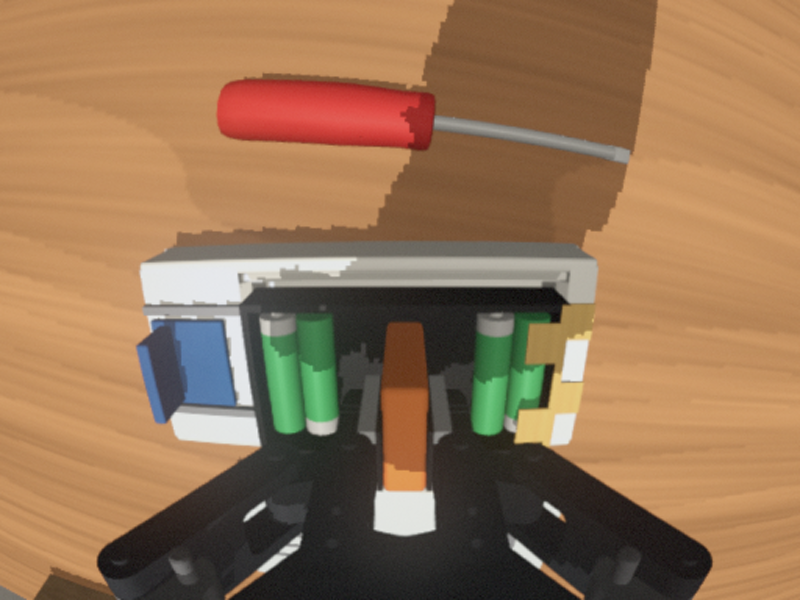

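The near rim shows a wide gap (at 400,275) while a -x force acts, so the holder is riding the far bevel. I'll measure its offset in this same image.

```bash
python3 - <<'E'
from meas import *
w=np.load("/tmp/w.npz");X=cloud(w);z=X[...,2];o=get_obs()
near=(np.hypot(X[...,0]-.545,X[...,1]+.025)<.10)&(w["d"]>0)
u=np.array([-.1531,.9882]);v=np.array([-.9882,-.1531])
m=near&(z>.038)&(z<.054);q=X[m][:,:2]-[.5429,-.0243]
hist,e=np.histogram(z[m],8);print(hist,e.round(4))
a=q@u;b=q@v;print("holder along",np.percentile(a,[.5,99.5]),"across",np.percentile(b,[.5,99.5]),cv2.minAreaRect(X[m][:,:2].astype(np.float32)))
h=cv2.cvtColor(w["p"],cv2.COLOR_RGB2HSV)
m=near&(h[...,1]<50)&(h[...,2]>100)&(z>.027)&(z<.033);q=X[m][:,:2]-[.5429,-.0243]
a=q@u;b=q@v;print("panel along",a.min(),a.max(),"across",b.min(),b.max())
E
```

```text
[1378 2364 3540  681 1583 1945  150  129] [0.038 0.04  0.042 0.044 0.046 0.048 0.05  0.052 0.054]
holder along [-0.09859054  0.0598595 ] across [-0.03191976  0.03194241] ((0.5465299487113953, -0.04371548444032669), (0.06577645987272263, 0.1612258404493332), 8.662609100341797)
panel along -0.09901279534235997 0.07764430977462186 across -0.0444021419085402 0.04510137508999734
```

>>> arm_command(translation=[[0.06,0,0],[0.12,0,0],[0.12,0,0.2],[0.12,0,0.4],[0.12,0,0.4]], turn=[0,0,0,0,0], hand=[1,1,1,1,1])

```text
clock: 11.95
eef_pos: [0.5419, -0.0254, 0.0696]
tool_rot: [-0.075, 0.997, -0.0, 0.002]
ft_force: [-10.3, -0.5, 26.4]
grip_width: 0.0132
```

>>> arm_command(translation=[[0,0,-0.6],[0,0,-1.2],[0,0,-1.2],[0,0,-1.2]], turn=[0,0,0,0], hand=[1,1,1,1])

```text
clock: 12.28
eef_pos: [0.5412, -0.0254, 0.077]
tool_rot: [-0.075, 0.997, -0.0, -0.0]
ft_force: [-0.3, 0.6, -2.3]
grip_width: 0.0127
```

```bash
cat >tilt.py <<'E'
from meas import *
w=np.load("/tmp/w.npz");X=cloud(w);z=X[...,2];o=get_obs()
u=np.array([-.1531,.9882]);v=np.array([-.9882,-.1531])
q=X[...,:2]-[.5429,-.0243];a=q@u;b=q@v
h=cv2.cvtColor(w["p"],cv2.COLOR_RGB2HSV).astype(int)
base=(w["d"]>0)&(abs(a)<.075)&(abs(b)<.045)
zr=o["eef_pos"][2]-.0495+.028   # expected holder top height
print("tcp",o["eef_pos"],"expected top",zr)
m=base&(abs(z-zr)<.006)
for lo in np.arange(-.036,.036,.004):
    k=m&(b>=lo)&(b<lo+.004)
    if k.sum()>20:print("b",round(lo,3),k.sum(),"z",np.percentile(z[k],[50,95]).round(4),"a",np.percentile(a[k],[1,99]).round(4))
print("a-range",np.percentile(a[m],[.2,99.8]).round(4),"b-range",np.percentile(b[m],[.2,99.8]).round(4))
for n,s in(("near",1),("far",-1)):
    for nm,t in(("latch",-1),("contact",1)):
        k=m&(s*b>.0)&(s*b<.034)&(t*a>.05)&(t*a<.062);print(n,nm,k.sum(),np.percentile(z[k],[50,90]).round(4) if k.sum()>5 else "")
g=base&(h[...,0]>40)&(h[...,0]<85)&(h[...,1]>100)
P=np.c_[a[g],b[g],np.ones(g.sum())]
for lo in np.arange(-.06,.06,.006):
    k=g&(a>=lo)&(a<lo+.006)
    if k.sum()>60:
        bb=np.arange(-.03,.031,.006);t=[(round(x,3),round(np.percentile(z[k&(b>=x)&(b<x+.006)],90),4)) for x in bb if (k&(b>=x)&(b<x+.006)).sum()>8];print("cell",round(lo,3),t)
E
python3 look.py 7|head -1; python3 tilt.py
```

```text
12.2833 [ 0.5412 -0.0254  0.077 ] [[-0.989, -0.149, -0.0], [-0.149, 0.989, -0.0], [0.0, 0.0, -1.0]] [-0.047  0.452 -0.154  0.964 -0.    -0.196]
tcp [ 0.54075478 -0.02537817  0.0766023 ] expected top 0.05510229700328574
b -0.032 207 z [0.0515 0.0549] a [-0.0588  0.0575]
b -0.028 141 z [0.0544 0.0559] a [-0.0594  0.0601]
b -0.024 306 z [0.0511 0.056 ] a [-0.0592  0.0597]
b -0.02 292 z [0.0534 0.0559] a [-0.0592  0.0596]
b -0.016 303 z [0.0519 0.0559] a [-0.0592  0.0597]
b -0.012 325 z [0.0503 0.0559] a [-0.0595  0.0601]
b -0.008 262 z [0.05   0.0551] a [-0.0593  0.0605]
b -0.004 253 z [0.0499 0.055 ] a [-0.0595  0.0601]
b -0.0 269 z [0.0499 0.0547] a [-0.059   0.0601]
b 0.004 255 z [0.05   0.0548] a [-0.059   0.0602]
b 0.008 292 z [0.0506 0.0557] a [-0.0588  0.0601]
b 0.012 351 z [0.0538 0.0558] a [-0.0588  0.0599]
b 0.016 512 z [0.0545 0.0595] a [-0.0586  0.0596]
b 0.02 383 z [0.054  0.0562] a [-0.0588  0.0599]
b 0.024 223 z [0.0541 0.0557] a [-0.0592  0.06  ]
b 0.028 867 z [0.054  0.0551] a [-0.0584  0.0597]
b 0.032 907 z [0.0527 0.0549] a [-0.058   0.0592]
a-range [-0.0596  0.0605] 
[... 2957 characters left out ...]
p.float64(0.0497)), (np.float64(-0.006), np.float64(0.0495)), (np.float64(-0.0), np.float64(0.0494)), (np.float64(0.006), np.float64(0.0487)), (np.float64(0.012), np.float64(0.049)), (np.float64(0.018), np.float64(0.0487)), (np.float64(0.024), np.float64(0.0489))]
cell 0.048 [(np.float64(-0.018), np.float64(0.0499)), (np.float64(-0.012), np.float64(0.0503)), (np.float64(-0.006), np.float64(0.0504)), (np.float64(-0.0), np.float64(0.0502)), (np.float64(0.024), np.float64(0.0499))]
cell 0.054 [(np.float64(-0.018), np.float64(0.0478)), (np.float64(-0.012), np.float64(0.0478)), (np.float64(-0.006), np.float64(0.0481)), (np.float64(-0.0), np.float64(0.048)), (np.float64(0.024), np.float64(0.047))]
```

The holder is level and, measured now that it hangs free, about centred (within 0.5 mm). The last try stuck by friction, so I'll descend again from here.

>>> arm_command(translation=[[0.02,-0.04,0.3],[0.02,-0.04,0.6],[0.02,-0.04,0.9],[0.02,-0.04,1.1]], turn=[0,0,0,0], hand=[1,1,1,1])

```text
clock: 12.92
eef_pos: [0.5407, -0.0258, 0.0656]
tool_rot: [-0.074, 0.997, 0.0, -0.0]
ft_force: [-0.2, 0.0, -2.2]
grip_width: 0.0127
```

It went in with no contact force. I'll continue down.

>>> arm_command(translation=[[0,0,0.4],[0,0,0.8],[0,0,1.1],[0,0,1.3],[0,0,1.4]], turn=[0,0,0,0,0], hand=[1,1,1,1,1])

```text
clock: 13.33
eef_pos: [0.5407, -0.0258, 0.0518]
tool_rot: [-0.075, 0.997, 0.0, -0.0]
ft_force: [-0.5, -0.6, -1.7]
grip_width: 0.0129
```

>>> arm_command(translation=[[0,0,0.1],[0,0,0.1],[0,0,0.1]], turn=[0,0,0], hand=[1,1,1])

```text
clock: 13.58
eef_pos: [0.5411, -0.0258, 0.0514]
tool_rot: [-0.075, 0.997, -0.0, 0.0]
ft_force: [-0.2, 0.0, -1.8]
grip_width: 0.0129
```

>>> arm_command(translation=[[0,0,0.05],[0,0,0.1],[0,0,0.1],[0,0,0.1]], turn=[0,0,0,0], hand=[1,1,1,1])

```text
clock: 13.92
eef_pos: [0.5413, -0.0258, 0.0509]
tool_rot: [-0.075, 0.997, -0.0, 0.0]
ft_force: [-0.4, 0.6, 1.8]
grip_width: 0.013
```

>>> arm_command(translation=[[0,0,0.05],[0,0,0.1],[0,0,0.1],[0,0,0.1]], turn=[0,0,0,0], hand=[1,1,1,1])

```text
clock: 14.25
eef_pos: [0.5415, -0.0258, 0.0508]
tool_rot: [-0.075, 0.997, -0.0, 0.001]
ft_force: [-2.4, 0.3, 8.5]
grip_width: 0.0129
```

Seated: TCP at 0.0508 m, the same as when gripped, with the force rising. Release and rise.

>>> arm_command(translation=[[0,0,-0.1],[0,0,-0.1],[0,0,-0.1],[0,0,-0.1],[0,0,-0.1]], turn=[0,0,0,0,0], hand=[1,0.8,0.4,0.4,0.4])

```text
clock: 14.67
eef_pos: [0.5409, -0.0258, 0.0501]
tool_rot: [-0.075, 0.997, 0.0, -0.0]
ft_force: [0.1, 0.9, 0.4]
grip_width: 0.0508
```

>>> arm_command(translation=[[0,0,0],[0,0,-2],[0,0,-4],[0,0,-6],[0,0,-6]], turn=[0,0,0,0,0], hand=[0.4,0.4,0.4,0.4,0.4])

```text
clock: 15.08
eef_pos: [0.5438, -0.0259, 0.1142]
tool_rot: [-0.075, 0.997, -0.0, 0.004]
ft_force: [1.0, -0.6, 0.3]
grip_width: 0.0515
```

```bash
python3 look.py 8; python3 meas.py; python3 -c "
from h import *;o=get_obs();print(totool(np.array([.5429,-.0243,0])-.101*np.array([-.1531,.9882,0])+[0,0,.056]-o['eef_pos'],o))"
```

```text
15.0833 [ 0.5438 -0.0259  0.1142] [[-0.989, -0.149, 0.007], [-0.149, 0.989, -0.0], [-0.007, -0.001, -1.0]] [-0.048  0.413 -0.107  1.044  0.    -0.197]
panel 0.35 [213.4 259.1] [ 0.5623 -0.0215  0.    ]
holder_grip 0.97 [211.9 260.2] [ 0.5399 -0.0242  0.05  ]
holder_contact 0.76 [203.9 334.8] [0.5338 0.0347 0.028 ]
latch_fin 0.67 [212.3 133.2] [ 0.558  -0.1202  0.0445]
panel_contact 0.79 [205.1 335.4] [0.5347 0.0355 0.028 ]
orange 137 z [0.0603 0.0636 0.0653] med [ 0.5277 -0.0255  0.0636] rect [array([ 0.5352, -0.0044]), array([0.0578, 0.0233]), np.float64(86.7252)]
blue fin 101 z [0.0539 0.0551 0.2025] med [ 0.5565 -0.123   0.0551] rect [array([ 0.5468, -0.0426]), array([0.0318, 0.167 ]), np.float64(7.6774)]
blue plate 1052 z [0.033 0.034 0.035] med [ 0.555  -0.1076  0.034 ] rect [array([ 0.556 , -0.1134]), array([0.0375, 0.0327]), np.float64(8.5644)]
white rim 8473 z [0.0268 0.0298 0.032 ] med [ 0.5307 -0.0679  0.0298] rect [array([ 0.5455, -0.0414]), array([0.0894, 0.1897]), np.float64(8.6312)]
brass 858 z [0.0247 0.0294 0.0315] med [0.519  0.0326 0.0294] rect [array([0.5355, 0.0192]), array([0.0637, 0.0682]), np.float64(8.1814)]
[ -0.37228614 -10.00283373   5.28973715]
```

View pics/w8.png

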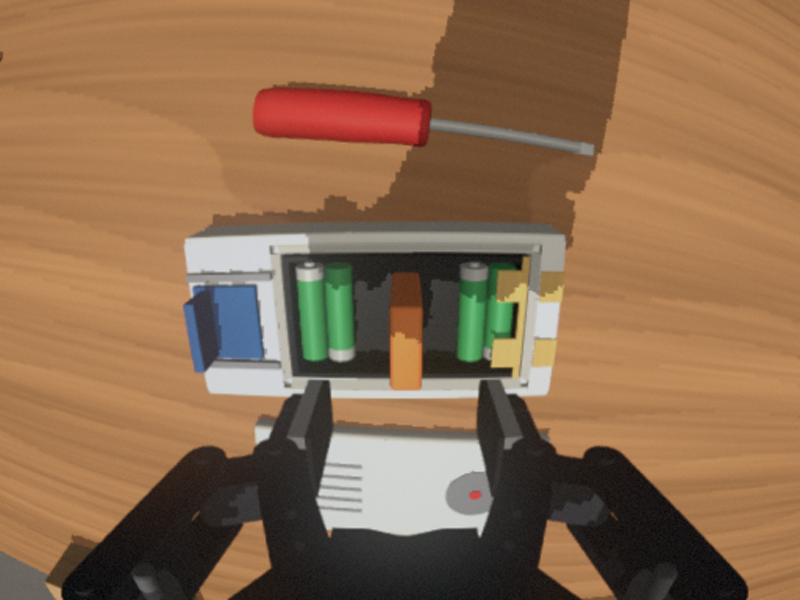

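The holder sits home with its brass pads (510,320) next to the panel's pads (545,320). Now to shut the latch.

>>> arm_command(translation=[[0,-3.4,0],[0,-6.8,0],[-0.1,-10,0],[-0.1,-10,0],[-0.1,-10,1]], turn=[0,0,0,0,0], hand=[0.6,0.6,0.6,0.6,0.6])

```text
clock: 15.8
eef_pos: [0.5579, -0.1264, 0.1007]
tool_rot: [-0.073, 0.997, -0.0, 0.001]
ft_force: [-0.4, -0.3, 0.2]
grip_width: 0.034
```

>>> arm_command(translation=[[0,0,1.5],[0,0,3],[0,0,4.3],[0,0,4.3]], turn=[0,0,0,0], hand=[0.6,0.6,0.6,0.6])

```text
clock: 16.13
eef_pos: [0.5534, -0.1227, 0.053]
tool_rot: [-0.075, 0.997, 0.001, -0.004]
ft_force: [-0.4, 0.6, -0.7]
grip_width: 0.0343
```

>>> arm_command(translation=[[0,1,0],[0,1.8,0],[0,2.5,0],[0,3,0],[0,3.2,0]], turn=[0,0,0,0,0], hand=[0.6,0.6,0.6,0.6,0.6])

```text
clock: 16.55
eef_pos: [0.5521, -0.0918, 0.0579]
tool_rot: [-0.075, 0.997, -0.0, 0.0]
ft_force: [-0.2, -2.0, -0.6]
grip_width: 0.0343
```

>>> arm_command(translation=[[0,0.1,0],[0,0.2,0],[0,0.25,0],[0,0.25,0]], turn=[0,0,0,0], hand=[0.6,0.6,0.6,0.6])

```text
clock: 16.88
eef_pos: [0.5521, -0.0917, 0.0579]
tool_rot: [-0.074, 0.997, -0.001, 0.0]
ft_force: [-1.4, -4.6, -0.1]
grip_width: 0.0341
```

```bash
python3 look.py 9|head -1; python3 meas.py; python3 -c "
from h import *;print(get_obs()['ft_force'])"
```

```text
16.8833 [ 0.5521 -0.0917  0.0579] [[-0.989, -0.148, 0.001], [-0.148, 0.989, -0.002], [-0.001, -0.003, -1.0]] [-0.163  0.504 -0.126  0.94  -0.002 -0.312]
orange 827 z [0.0589 0.0635 0.0648] med [ 0.5319 -0.0295  0.0635] rect [array([ 0.5382, -0.026 ]), array([0.0311, 0.0134]), np.float64(9.7071)]
blue fin 155 z [0.0541 0.0551 0.0559] med [ 0.5651 -0.1025  0.0551] rect [array([ 0.5564, -0.1036]), array([0.0312, 0.0049]), np.float64(5.8934)]
blue plate 2150 z [0.0331 0.034  0.0349] med [ 0.5521 -0.0883  0.034 ] rect [array([ 0.5526, -0.0894]), array([0.0397, 0.0245]), np.float64(7.8724)]
white rim 10883 z [0.027  0.0298 0.031 ] med [ 0.5237 -0.0842  0.0298] rect [array([ 0.5454, -0.0409]), array([0.0898, 0.1901]), np.float64(8.7122)]
brass 741 z [0.027  0.0292 0.0316] med [0.5329 0.0312 0.0292] rect [array([0.5371, 0.0078]), array([0.0641, 0.092 ]), np.float64(8.8208)]
[-0.52141962 -5.96173621  0.63434186]
```

The latch is at its shut stop with about 6 N on it, and the fin measures within 1.5 mm of its shut position. Back off, rise and check.

>>> arm_command(translation=[[0,-1,0],[0,-1.6,0],[0,-1.6,0],[0,-1.6,-3],[0,-1.6,-6]], turn=[0,0,0,0,0], hand=[0.6,0.6,0.6,0.6,0.6])

```text
clock: 17.6
eef_pos: [0.5521, -0.1058, 0.1157]
tool_rot: [-0.074, 0.997, 0.001, -0.003]
ft_force: [1.2, -0.1, 1.1]
grip_width: 0.034
```

>>> arm_command(translation=[[0,1.5,-3],[0,3,-6],[0,3,-6],[0,3,-6]], turn=[0,0,0,0], hand=[0.6,0.6,0.6,0.6])

```text
clock: 17.93
eef_pos: [0.5512, -0.0759, 0.1797]
tool_rot: [-0.075, 0.997, -0.0, 0.003]
ft_force: [-0.2, -0.6, -0.5]
grip_width: 0.034
```

```bash
python3 look.py 10; python3 meas.py; python3 -c "
from h import *;print(get_obs()['ft_force'])"
```

```text
17.9333 [ 0.5512 -0.0759  0.1797] [[-0.989, -0.15, 0.005], [-0.15, 0.989, 0.0], [-0.005, -0.001, -1.0]] [-1.370e-01  3.830e-01  3.000e-02  1.213e+00  1.000e-03 -2.880e-01]
panel 0.63 [201.1  16.3] [ 0.6377 -0.4158  0.    ]
holder_grip 0.63 [186.8 314.1] [ 0.5422 -0.0243  0.05  ]
holder_contact 0.88 [180.6 368. ] [0.5331 0.0364 0.028 ]
latch_fin 0.78 [186.  231.2] [ 0.5549 -0.1     0.0445]
panel_contact 0.62 [182.2 368.6] [0.5347 0.0376 0.028 ]
orange 126 z [0.059  0.0627 0.2615] med [ 0.5311 -0.031   0.0627] rect [array([ 0.5488, -0.0752]), array([0.0358, 0.1245]), np.float64(9.2632)]
blue fin 195 z [0.054  0.0552 0.1177] med [ 0.5523 -0.1047  0.0552] rect [array([ 0.5427, -0.0748]), array([0.033, 0.126]), np.float64(20.5315)]
blue plate 881 z [0.0329 0.0341 0.0352] med [ 0.5515 -0.0887  0.0341] rect [array([ 0.5533, -0.0943]), array([0.0393, 0.0325]), np.float64(8.4451)]
white rim 6069 z [0.027  0.0299 0.0321] med [ 0.544  -0.0837  0.0299] rect [array([ 0.5455, -0.041 ]), array([0.0892, 0.1893]), np.float64(8.8421)]
brass 691 z [0.0256 0.0293 0.0315] med [0.5401 0.0324 0.0293] rect [array([0.535 , 0.0229]), array([0.064 , 0.0607]), np.float64(8.6948)]
[-0.40538146 -0.25416258 -0.05350146]
```

View pics/w10.png

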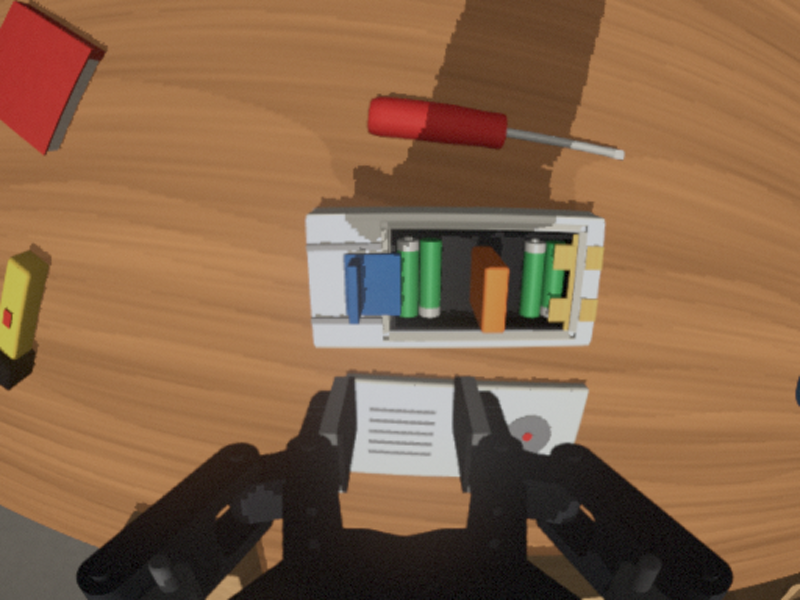

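The plate (380,285) covers the holder's end again. It measures (0.5533, -0.0943), against (0.554, -0.0942) when shut at the start. Holder and panel brass pads lie side by side at (575,280), and the arm is clear.

```bash
python3 -c "
from workcell import *
print(job_done())"
```

```text
the job is handed in; nothing more can be done
None
```

The battery holder is back in the panel the right way round with the latch shut over it. I handed the job in at about 18 s of the 69 s allowed; no verdict was given.

**What I did:** I slid the latch back to its stop (plate moved 20 mm, force rose to 5.7 N) and lifted the holder about 70 mm by its grip. I gave it half a turn, lowered it until it rested on the cavity floor, let go, and pushed the latch shut (about 6 N at the stop).

**Last checks:**
- **Holder:** the last wrist-camera picture put its brass end about 2 mm from the panel's contact point. When I let go, the tool was at the same height as when I first gripped it (0.0508 m).
- **Latch:** the plate was within 1 mm of its original shut position.
- **Arm:** it was clear of everything, with no force on it.
- **Bystanders:** I moved none that I know of. The cover, driver, torch and notebook look in place in the last picture, but I did not measure them. The mug and bowl were mostly out of view.

**What went wrong:** the first attempt to lower the holder caught on the cavity's bevelled edge, with 26 N on the wrist. I lifted it, measured it again and shifted it about 1.5 mm in all. The second attempt went in without contact force.

**Disagreement:** position readings differed by about 1 mm between the two camera orientations, which is within the calibration error.

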